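# Run the plate carriage of a microplate strip reader home against its lock

## Task

The 96-well plate on the microplate reader's carriage has to go in for reading. With the fingertips press the green release button on the carriage down and, keeping it pressed all the way, push the carriage into the reader to its end stop; then let go, so that the button pops back up and the carriage is locked there. Leave everything else on the bench where it stands.

Things in the scene. Friction and masses are not known exactly. Their poses are not given: they have to be found in the camera images.
- reader: ivory plate reader, fixed, place and heading vary. Origin: on the bench, centre line, under the mouth; x: the way the carriage slides in, z up. Housing x 0 to 190 mm, 210 wide (y), 105 tall at the mouth, sloping up to 149 from x 78 on. Guide bed x -265 to 0, 150 wide, 43 high over its rails; on it an aluminium carriage 96 wide: white 96-well plate on its inner part, thumb grip with button on its outer end
- carriage (a joint): carriage along the bed, in m: 0 fully out, 0.136 fully in at the end stop; starts between 0 and 0.047. While the button is up it is locked by a pin in a rack with a slot every 9 mm (about 3 mm play); with the button down it slides against about 2 N. Let go on the way, the pin catches in the next slot; the last slot is at the end stop (0.1335 to 0.136)
- release (a joint): travel of the green release button, in m: 0 up (locked), 0.007 fully down. Moves straight down. Its spring gives 2.5 N at the top and 6 N fully down; the lock is free beyond about 0.004 (4.5 N). It comes up by itself when let go in a slot
- release_top (a point): centre of the top face of the green release button on the carriage (37 x 37 mm, sides along the reader's x and y); moves with carriage and button; 75 mm above the bench when up. The black housing at its outer side and its two flanks is 8 mm lower than the button's top when up, 1 mm lower when fully pressed
- wall_face (a point): middle of the top edge of the face of the carriage's black upright push wall, at the inner (reader's +x) side of the button: 20 mm from the button's centre along x, 14 mm above the button's top when up. Wall 51 mm wide (y), 10 mm thick. A fingertip pressing the button can push against this face, which looks to the reader's -x
- plate_mid (a point): centre of the top face of the white 96-well plate (128 mm along x, 86 mm along y, top 63 mm above the bench) clamped on the carriage; 124 mm from the button's centre along the reader's x
- vial_white: small white reagent vial with a white cap, 25 mm in diameter and 52 mm tall. Bystander, loose; origin at the centre of its underside
- vial_red: small white reagent vial with a red cap, 25 mm in diameter and 52 mm tall. Bystander, loose; origin at the centre of its underside
- vial_amber: small brown reagent vial with a black cap, 25 mm in diameter and 52 mm tall. Bystander, loose; origin at the centre of its underside
- reagent_bottle: brown reagent bottle with a white cap, 60 mm in diameter and 130 mm tall. Bystander, loose; origin at the centre of its underside
- cassette: white test cassette, 70 x 20 x 5 mm, lying flat. Bystander, loose; origin at the centre of its underside
- timer: white square lab timer, 65 x 65 x 16 mm, lying flat. Bystander, loose; origin at the centre of its underside
- apple: green apple, 74 mm in diameter and 64 mm tall. Bystander, loose; origin at the centre of its underside
- tube_rack: blue test tube rack, 220 x 105 x 68 mm, with glass tubes up to 113 mm tall. Bystander, loose; origin at the centre of its underside

How it is judged:
On the way, in this order (a step that is already met when the one before it is completed fails the run):
1. the release button is pressed down while the carriage still stands where it was (value of joint release above 0.004 m and distance of plate_mid from where it was at the start of the episode below 0.015 m), for 0.1 s.
2. the carriage reaches its end stop with the button still held down (value of joint carriage above 0.1335 m and value of joint release above 0.0025 m), for 0.1 s.
At the end, for the whole second after the job is handed in: the carriage stands in its last slot at the end stop (within 3.5 mm of it) at rest, and the release button is back up (within 1.2 mm), so that the carriage is locked (value of joint carriage above 0.1325 m and value of joint release below 0.0012 m and velocity of joint carriage between -0.01 and 0.01 m/s); the robot touches nothing.
It fails at once if the button was let up on the way: fully up with the carriage more than 12 mm from its start and not yet at the end (distance of plate_mid from where it was at the start of the episode above 0.012 m and value of joint carriage below 0.13 m and value of joint release below 0.001 m).
It fails at once if another thing on the bench was lifted, pushed more than 15 mm or knocked over (distance of any of vial_white, vial_red, vial_amber, reagent_bottle, cassette, timer, apple, tube_rack from where it was at the start of the episode above 0.015 m or angle between any of vial_white, vial_red, vial_amber, reagent_bottle, cassette, timer, apple, tube_rack's own z axis and vertical above 0.4 rad).
It also fails if it takes over 38 s, if anything falls off the work surface, if the arm or the gripper's body presses on something with over 40 N, if the wrist force passes 120 N, or if a joint passes its speed limit or range.

## Robot

A 6-joint arm with a two-finger parallel gripper is mounted at the origin on the work surface. World frame = base frame: x ahead of the robot, y to its left, z up, the work surface at z = 0. Lengths are in m, angles in rad, forces in N, time in s.
With the tool pointing down it reaches from about 0.2 to 0.875 m from the base axis. Payload 3.4 kg.
Tool frame: the origin (TCP) lies at the very end of the fingers, on their centre line; the grasp point (between the pads) lies 19 mm behind it; z points along the fingers, y is the line along which they close (so a half turn about z gives the same grasp; the last joint's range is limited). The gripper opens to 94 mm and grips with 3 to 60 N. Pads are 16 mm wide; open, the fingers measure 119 mm over their backs; the gripper's body (75 mm by 177 mm) begins 78 mm behind the grasp point.
Start: joints at [1.024, 0.276, 1.505, -0, 1.361, -0.121], TCP at [0.238, 0.524, 0.205] pointing down, gripper open.
Joint ranges: [-2.89, 2.89], [-0.75, 2.08], [0.22, 2.7], [-1.18, 4.32], [0.11, 2.71], [-2.7, 2.7]. Speed limits (rad/s): [2.57, 2.57, 3.14, 3.14, 3.14, 3.14].

## Interface

Orientations are given as a unit quaternion [x, y, z, w].
In Python, from plant import r, viewer, job gives the robot as it stands.
- The arm moves only by the tool jog_arm, never from a script. Its argument "commands" is text: rows parted by semicolons, each of 6 numbers parted by spaces: the shift along the tool's x, y, z in units of 20 mm (1.0 is 20 mm), then the turn, a rotation vector about the tool's x, y, z in units of 2 pi rad (1.0 is 2 pi rad). In form: x y z ax ay az; .... A call has 1 to 20 rows; each row shifts and turns the commanded pose from where the row before left it, along the tool's axes as they then stand; what a row does not reach is not made up. A row lasts 1/8 s, in which the tool goes at most 62.5 mm and 10.7 degrees, less where a joint would pass 70% of its speed; a pose out of reach is approached as far as the arm can. A call with a number of a shift or a turn outside -1 to 1 is refused whole. A call with a gripper value outside its range is refused whole. "grip" is the finger opening in mm, from 0 to 94, set as the call begins (left out, the last holds). The fingers move at their own pace and stop on an object; "force" is the grip in N (left out, the last holds). Time passes only in rows, so rows that do not move let the fingers close. It gives the time, the measured TCP pose, the force, the opening and the grip force at its end, in the units of the state.
- r.get_obs(): the state, without advancing time (a new reading comes with each control period).
- viewer.get_image(name): name is "scene" or "side" or "wrist"; returns a dict with "frame" (400x640x3 uint8, red, green, blue), "intrinsics" (3x3 intrinsics, pixels), "distortion" ([k1, k2, p1, p2, k3] as OpenCV has them; the pictures are not rectified), "R" (3x3) and "t" (3): a world point X has camera coordinates R X + t; the wrist camera has in their place "mount" (4x4, takes a point from camera to tool coordinates, whose origin is the TCP and whose axes are the flange's). Camera axes: x right, y down, z forward; pixel columns grow to the right and rows downward; lengths in m; the calibration is good to about 2 mm. A picture is of the moment at which its call begins: read the wrist's pose just before it. There is no depth.
- job.sign_off(): hands the job in; it is judged then, once.
The state is a dict: "time": time; "qpos": joint angles; "joint_velocities": joint speeds; "effort": joint torques, N m; "tcp_pos": TCP position; "eef_rot": TCP orientation; "force": force on the tool from outside, world axes, zero at the start; "wrist_torque": the same for the moment, N m; "finger_gap": finger opening in m; "finger_force": force on a finger pad.
Only numpy, scipy, OpenCV 4.12 (cv2) and the standard library are available. Lean on these libraries where they do the work, as an engineer would, in place of code of your own. Each camera call takes 0.05 s, during which the arm holds its last target. There are 200 camera calls.

## Working session

There is one attempt and no reset: what is moved stays moved. The work goes in short steps, Python scripts to look and compute and a tool call to move; the robot and the scene stay as the last step left them, time stands still between calls to the robot, and variables do not carry over. Pictures are saved under pics/ and viewed, at most 10 in all, crops included, and the job is handed in when it is done.

Besides the shell and the picture viewer there is one more tool, called after ">>>" as a command line: name --argument value ..., lists and objects as JSON in quotes. jog_arm: Moves the arm, as the interface text tells. Shifts and turns lie within -1 to 1; 1 stands for 20 mm of shift or 2 pi rad of turn. Its arguments: {"type":"object","properties":{"commands":{"type":"string"},"grip":{"type":"number"},"force":{"type":"number"}},"required":["commands"]}

```bash
mkdir -p pics; python3 - <<'E'
from plant import r,viewer,job
import cv2,numpy as np,pickle
o=r.get_obs();print(o['time'],o['tcp_pos'],o['eef_rot'],o['force'],o['finger_gap'])
d={}
for n in("scene","side","wrist"):
    d[n]=viewer.get_image(n)
    cv2.imwrite(f'pics/{n}0.png',d[n]['frame'][:,:,::-1])
pickle.dump(d,open('d0.pkl','wb'))
print(d['wrist']['mount'].round(3),d['scene']['intrinsics'],d['scene']['distortion'])
for n in("scene","side"):print((-d[n]['R'].T@d[n]['t']).round(3),d[n]['R'].round(2).tolist())
E
```

```text
0.0 [0.23724159 0.52316725 0.20463984] [ 2.11327676e-01  9.77414875e-01 -8.31801205e-04 -2.89861923e-04] [-0.31637099  0.36950719  0.52743785] 0.0937278221246293
[[-0.    -0.971 -0.237  0.07 ]
 [ 1.    -0.     0.    -0.   ]
 [-0.    -0.237  0.971 -0.178]
 [ 0.     0.     0.     1.   ]] [[404.99844447   0.         316.92140139]
 [  0.         404.99844447 200.30560213]
 [  0.           0.           1.        ]] [-0.10532741  0.          0.          0.          0.        ]
[ 1.007 -0.69   0.676] [[0.85, 0.52, -0.0], [0.29, -0.49, -0.82], [-0.43, 0.7, -0.57]]
[ 0.265 -0.568  0.639] [[0.9, -0.43, 0.0], [-0.27, -0.56, -0.78], [0.34, 0.71, -0.62]]
```

View pics/scene0.png

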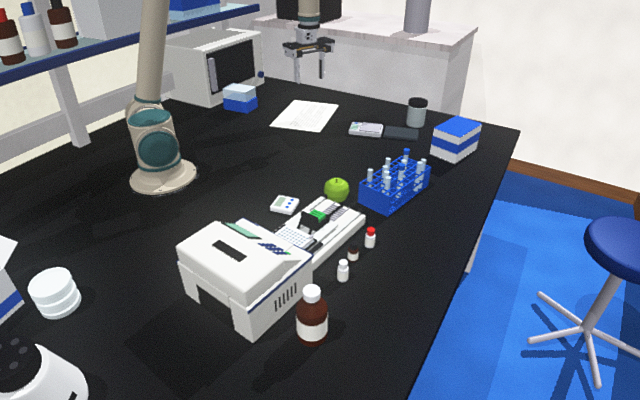

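View pics/side0.png

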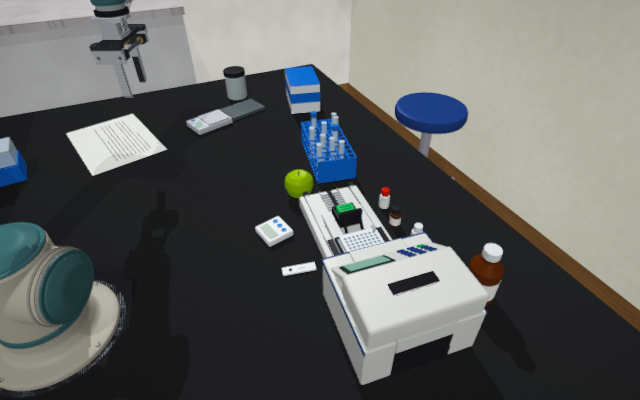

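The scene view shows the reader at about (245,275) with the green button at about (316,216). In the side view the button is at about (345,209), with the apple and rack beyond the bed's outer end and the vials on its right side.

```bash
cat > h.py <<'E'
import cv2,numpy as np
from scipy.spatial.transform import Rotation as Ro
def cast(im,uv,z,obs=None):
    p=cv2.undistortPoints(np.float64(uv).reshape(-1,1,2),im['intrinsics'],np.float64(im['distortion']))[:,0]
    d=np.c_[p,np.ones(len(p))]
    if 'mount' in im and obs is not None:
        R=Ro.from_quat(obs['eef_rot']).as_matrix();M=im['mount']
        c=R@M[:3,3]+obs['tcp_pos'];d=d@(R@M[:3,:3]).T
    else: c=-im['R'].T@im['t'];d=d@im['R']
    return c+d*((z-c[2])/d[:,2])[:,None]
def green(f):
    h=cv2.cvtColor(f,cv2.COLOR_RGB2HSV)
    m=cv2.inRange(h,(62,120,50),(85,255,255))
    n,l,s,c=cv2.connectedComponentsWithStats(m)
    return [(s[i].tolist(),c[i].round(1).tolist(),(l==i)) for i in range(1,n) if s[i,4]>25]
E
python3 - <<'E'
from h import *
import pickle
d=pickle.load(open('d0.pkl','rb'))
for n in('scene','side'):
    for s,c,m in green(d[n]['frame']): print(n,s,c,cast(d[n],[c],.073).round(4))
a=cv2.resize(d['scene']['frame'][165:285,255:405],None,fx=4,fy=4,interpolation=2)
b=cv2.resize(d['side']['frame'][160:280,270:420],None,fx=4,fy=4,interpolation=2)
cv2.imwrite('pics/c.png',a[:,:,::-1]);cv2.imwrite('pics/c2.png',b[:,:,::-1])
E
```

```text
scene [309, 210, 17, 12, 98] [318.0, 214.5] [[ 5.898e-01 -2.000e-04  7.300e-02]]
side [335, 203, 20, 13, 145] [343.7, 207.7] [[0.5841 0.006  0.073 ]]
```

View pics/c2.png

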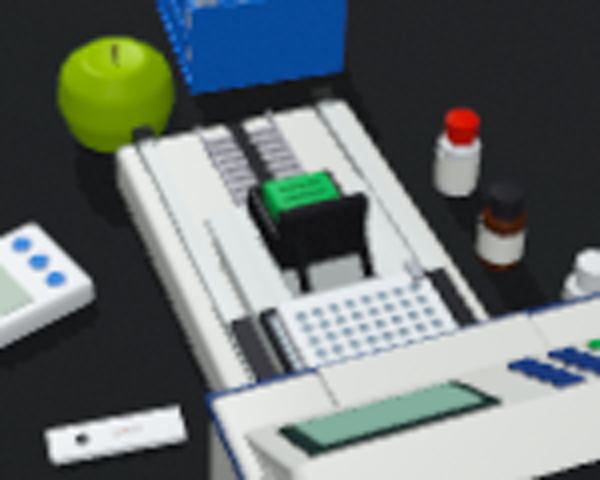

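```bash
python3 - <<'E'
from h import *
import pickle
d=pickle.load(open('d0.pkl','rb'))
for uv in([[300,197.5],[323.7,257.5]],[[355,185],[391,239]]):
    p=cast(d['side'],uv,.043);v=p[1]-p[0];print(p.round(3).tolist(),np.degrees(np.arctan2(v[1],v[0])))
E
```

```text
[[0.524, 0.114, 0.043], [0.494, -0.082, 0.043]] -98.7421351717218
[[0.666, 0.101, 0.043], [0.645, -0.096, 0.043]] -96.3477279769113
```

View pics/c.png

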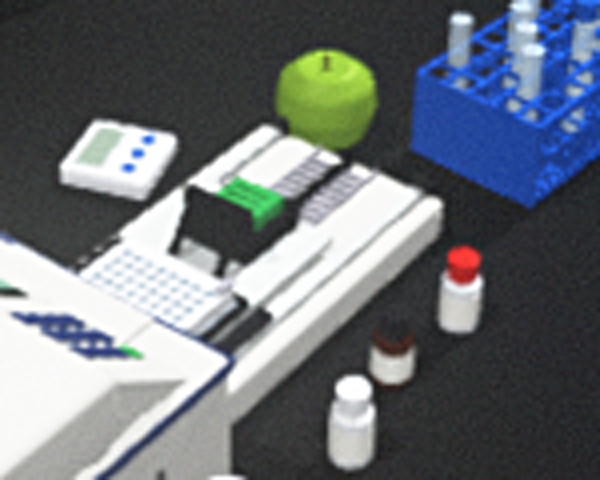

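The crop confirms the heading is about -97.5°. Next I yaw the tool to match, then move over the button.

>>> jog_arm --commands "0 0 0 0 0 0.029;0 0 0 0 0 0.029;0 0 0 0 0 0.029;0 0 0 0 0 0.029;0 0 0 0 0 0.029;0 0 0 0 0 0.029;0 0 0 0 0 0.029;0 0 0 0 0 0" --grip 0

```text
time: 1.15
tcp_pos: [0.2374, 0.5235, 0.2052]
eef_rot: [0.751, 0.66, -0.0, 0.0]
force: [0.4, -0.4, 0.2]
finger_gap: 0.0172
finger_force: 0.0
```

>>> jog_arm --commands "-1 1 0 0 0 0;-1 1 0 0 0 0;-1 1 0 0 0 0;-1 1 0 0 0 0;-1 1 0 0 0 0;-1 1 0 0 0 0;-1 1 0 0 0 0;-1 1 0 0 0 0;-1 1 0 0 0 0;-1 1 0 0 0 0;-1 1 0 0 0 0;-1 1 0 0 0 0;-1 1 0 0 0 0;-1 1 0 0 0 0;-1 1 0 0 0 0;-1 1 0 0 0 0;-1 1 0 0 0 0;-1 1 0 0 0 0;-1 1 0 0 0 0;-1 1 0 0 0 0"

```text
time: 3.65
tcp_pos: [0.5825, 0.0743, 0.2053]
eef_rot: [0.751, 0.661, -0.0, -0.0]
force: [0.4, 0.8, -0.6]
finger_gap: 0.0005
finger_force: 0.0
```

>>> jog_arm --commands "-0.5 0.2 0 0 0 0;0 0 0 0 0 0;0 0 0 0 0 0"

```text
time: 4.03
tcp_pos: [0.584, 0.0654, 0.2055]
eef_rot: [0.751, 0.66, 0.0, -0.0]
force: [-0.7, -0.1, 0.3]
finger_gap: 0.0004
finger_force: 0.0
```

```bash
python3 - <<'E'
from h import *
from plant import r,viewer
import pickle
o=r.get_obs();im=viewer.get_image('wrist')
pickle.dump((o,im),open('w1.pkl','wb'))
print(o['time'],o['tcp_pos'],o['eef_rot'],o['force'],o['finger_gap'])
for s,c,m in green(im['frame']):
    k=np.argwhere(m)[:,::-1].astype(np.float32);q=cv2.boxPoints(cv2.minAreaRect(k))
    print(s,c,cast(im,[c],.075,o).round(4),q.round(1).tolist(),cast(im,q,.075,o).round(4).tolist())
cv2.imwrite('pics/w1.png',im['frame'][:,:,::-1])
E
```

```text
4.025 [0.5839981  0.06540102 0.20552661] [ 7.51279466e-01  6.59984097e-01  3.04010100e-05 -3.93500829e-04] [-0.68718327 -0.07254197  0.29846538] 0.00043409175970918304
[339, 231, 5, 14, 35] [341.0, 236.6] [[0.6031 0.0112 0.075 ]] [[338.6000061035156, 231.10000610351562], [341.5, 230.5], [344.1000061035156, 243.60000610351562], [341.20001220703125, 244.1999969482422]] [[0.601, 0.0185, 0.075], [0.6045, 0.0188, 0.075], [0.6058, 0.0019, 0.075], [0.6023, 0.0016, 0.075]]
[318, 233, 2, 30, 55] [318.5, 247.7] [[0.5746 0.0006 0.075 ]] [[318.0, 233.0], [319.0, 233.0], [319.0, 262.0], [318.0, 262.0]] [[0.5764, 0.0193, 0.075], [0.5776, 0.0191, 0.075], [0.5728, -0.0181, 0.075], [0.5716, -0.018, 0.075]]
```

View pics/w1.png

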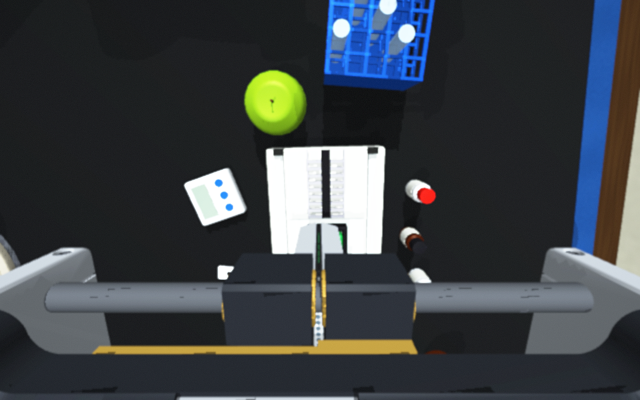

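The wrist view shows the bed from (268,148) to (385,148) with its edges vertical. The fingers hide most of the button, with only green slivers visible at (341,236) and (318,247). I'll take the centre line and heading from the bed's edges.

```bash
python3 - <<'E'
from h import *
import pickle
o,im=pickle.load(open('w1.pkl','rb'))
g=im['frame'].min(axis=2)
L=[];Rr=[]
for v in range(162,236,6):
    w=np.where(g[v,255:400]>110)[0]+255;L.append((w[0]-.5,v));Rr.append((w[-1]+.5,v))
print(L[::4],Rr[::4])
for z in(.043,):
  PL=cast(im,L,z,o)[:,:2];PR=cast(im,Rr,z,o)[:,:2]
  for P in(PL,PR,(PL+PR)/2):
    f=np.polyfit(P[:,1],P[:,0],1);print(z,f.round(4),'heading',np.degrees(np.arctan2(-1,-f[0])).round(2),'x at y=0',f[1].round(4))
  print(np.linalg.norm(PR-PL,axis=1).round(3))
w=np.where(g[130:170,330]>110)[0]+130;print(w[0],cast(im,[[330,w[0]]],.043,o))
d=pickle.load(open('d0.pkl','rb'))
for n in('scene','side'):
    for s,c,m in green(d[n]['frame']):
        k=np.argwhere(m)[:,::-1].astype(np.float32);q=cv2.boxPoints(cv2.minAreaRect(k));print(n,cast(d[n],q,.075).round(3).tolist())
E
```

```text
[(np.float64(265.5), 162), (np.float64(267.5), 186), (np.float64(268.5), 210), (np.float64(270.5), 234)] [(np.float64(384.5), 162), (np.float64(383.5), 186), (np.float64(382.5), 210), (np.float64(382.5), 234)]
0.043 [0.1114 0.5109] heading -96.36 x at y=0 0.5109
0.043 [0.1076 0.6588] heading -96.14 x at y=0 0.6588
0.043 [0.1095 0.5848] heading -96.25 x at y=0 0.5848
[0.147 0.146 0.147 0.148 0.146 0.147 0.148 0.147 0.147 0.146 0.147 0.148
 0.147]
146 [[0.60381224 0.1167633  0.043     ]]
scene [[0.569, -0.009, 0.075], [0.565, 0.025, 0.075], [0.609, 0.007, 0.075], [0.611, -0.025, 0.075]]
side [[0.566, 0.019, 0.075], [0.61, 0.023, 0.075], [0.602, -0.009, 0.075], [0.559, -0.013, 0.075]]
```

>>> jog_arm --commands "0 0 0 0 0 -0.003;-1 0.1 0 0 0 0;-1 0.1 0 0 0 0;-1 0.1 0 0 0 0;-0.5 0.08 0 0 0 0;0 0 1 0 0 0;0 0 1 0 0 0;0 0 1 0 0 0;0 0 1 0 0 0;0 0 1 0 0 0;0 0 0.8 0 0 0;0 0 0 0 0 0;0 0 0 0 0 0"

```text
time: 5.7
tcp_pos: [0.5851, -0.006, 0.09]
eef_rot: [0.746, 0.666, 0.0, 0.0]
force: [0.5, -0.3, 0.8]
finger_gap: 0.0006
finger_force: 0.0
```

```bash
python3 - <<'E'
from h import *
from plant import r,viewer
o=r.get_obs()
a=viewer.get_image('scene')['frame'];b=viewer.get_image('side')['frame']
z=lambda f:cv2.resize(f,(400,400),interpolation=2)
cv2.imwrite('pics/p1.png',np.hstack([z(a[165:265,270:370]),z(b[150:250,295:395])])[:,:,::-1])
print(o['tcp_pos'],o['force'],o['time'])
E
```

```text
[ 0.58509016 -0.00601497  0.09003502] [ 0.51863581 -0.25677746  0.75091513] 5.7
```

View pics/p1.png

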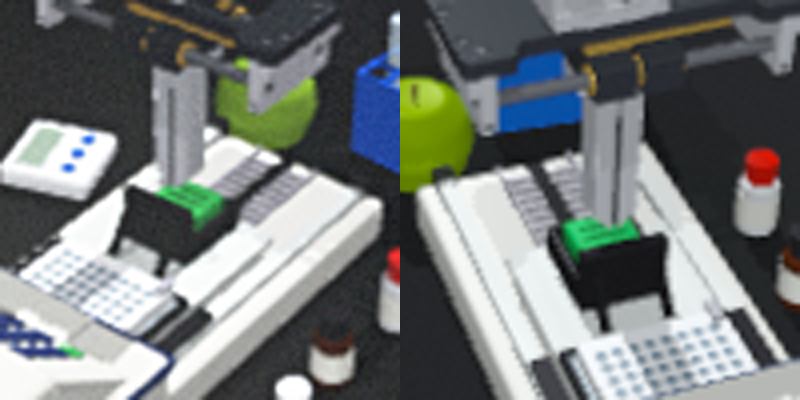

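```bash
python3 - <<'E'
from h import *
import pickle
d=pickle.load(open('d0.pkl','rb'))
for n in('scene','side'):
    c=d[n]
    for P in([.585,-.006,.090],[.586,-.014,.090],[.585,.019,.075],[.585,.0,.075],[.583,-.019,.075],[.583,-.019,.089]):
        p=cv2.projectPoints(np.array([P]),cv2.Rodrigues(c['R'])[0],c['t'],c['intrinsics'],np.float64(c['distortion']))[0].ravel()
        off=(270,165) if n=='scene' else (295,150)
        print(n,P,p.round(1),((p-off)*4+(0 if n=='scene' else [400,0])[0] if n=='scene' else (p-off)*4+[400,0]).round(0))
E
```

```text
Traceback (most recent call last):
TypeError: 'int' object is not subscriptable
```

```bash
python3 - <<'E'
from h import *
import pickle
d=pickle.load(open('d0.pkl','rb'))
for n,off in(('scene',[270,165]),('side',[195,150])):
    c=d[n]
    for P in([.585,-.006,.090],[.586,-.014,.090],[.585,.019,.075],[.585,.0,.075],[.583,-.019,.075],[.583,-.019,.089]):
        p=cv2.projectPoints(np.array([P]),cv2.Rodrigues(c['R'])[0],c['t'],c['intrinsics'],np.float64(c['distortion']))[0].ravel()
        print(n,P,p.round(1),((p-off)*4).round(0))
E
```

```text
scene [0.585, -0.006, 0.09] [315.1 209.6] [180. 178.]
scene [0.586, -0.014, 0.09] [313.7 211.3] [175. 185.]
scene [0.585, 0.019, 0.075] [320.3 209.4] [201. 177.]
scene [0.585, 0.0, 0.075] [316.4 213.2] [186. 193.]
scene [0.583, -0.019, 0.075] [311.7 216.9] [167. 208.]
scene [0.583, -0.019, 0.089] [311.6 212.3] [166. 189.]
side [0.585, -0.006, 0.09] [346.9 204.9] [608. 220.]
side [0.586, -0.014, 0.09] [349. 207.] [616. 228.]
side [0.585, 0.019, 0.075] [341.4 203.4] [585. 214.]
side [0.585, 0.0, 0.075] [345.3 208.5] [601. 234.]
side [0.583, -0.019, 0.075] [348.6 214. ] [615. 256.]
side [0.583, -0.019, 0.089] [348.9 209.1] [616. 236.]
```

The fingertip is over the button at about (610,225) in the crop, as projected, with a few mm clear of the wall. Pressing now.

>>> jog_arm --commands "0 0 0.5 0 0 0;0 0 0.2 0 0 0;0 0 0.2 0 0 0;0 0 0.15 0 0 0;0 0 0.05 0 0 0;0 0 0 0 0 0;0 0 0 0 0 0"

```text
time: 6.68
tcp_pos: [0.5841, -0.0057, 0.0682]
eef_rot: [0.745, 0.667, -0.0, -0.0]
force: [-3.1, 1.3, 6.5]
finger_gap: 0.0004
finger_force: 3.5
```

>>> jog_arm --commands "-0.2 0 0 0 0 0;-0.3 0 0 0 0 0;-0.3 0 0 0 0 0;-0.3 0 0 0 0 0;-0.3 0 0 0 0 0;-0.3 0 0 0 0 0;0 0 0 0 0 0"

```text
time: 7.55
tcp_pos: [0.5804, -0.0395, 0.0682]
eef_rot: [0.746, 0.666, 0.0, -0.0]
force: [-2.5, 1.1, 7.1]
finger_gap: 0.0001
finger_force: 3.5
```

```bash
python3 - <<'E'
from h import *
from plant import r,viewer
a=viewer.get_image('scene')['frame'];b=viewer.get_image('side')['frame']
for f in(a,b):print([(s,c) for s,c,m in green(f)])
z=lambda f:cv2.resize(f,(400,400),interpolation=2)
cv2.imwrite('pics/p2.png',np.hstack([z(a[165:265,260:360]),z(b[150:250,300:400])])[:,:,::-1])
print(r.get_obs()['force'])
E
```

```text
[([309, 221, 9, 8, 43], [312.6, 224.1])]
[([341, 217, 7, 10, 41], [343.7, 220.7])]
[-2.67056552 -0.01556159  7.23081032]
```

View pics/p2.png

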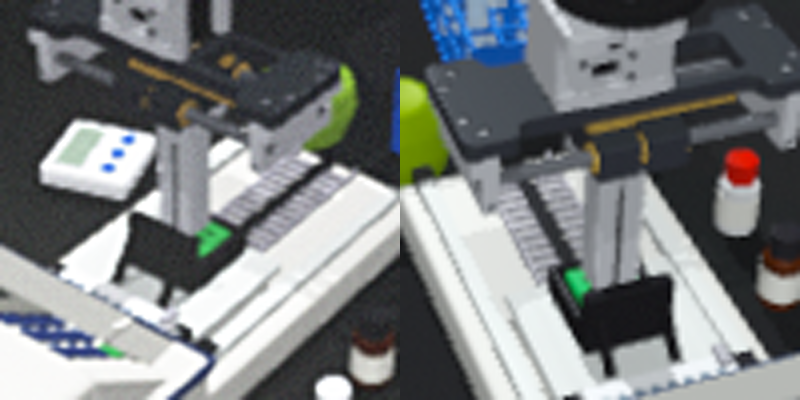

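The carriage moves with the button held down (crop, green at about (580,285)). Continuing the push.

>>> jog_arm --commands "-0.35 0 0 0 0 0;-0.35 0 0 0 0 0;-0.35 0 0 0 0 0;-0.35 0 0 0 0 0;-0.35 0 0 0 0 0;-0.35 0 0 0 0 0;-0.35 0 0 0 0 0;-0.35 0 0 0 0 0;0 0 0 0 0 0"

```text
time: 8.78
tcp_pos: [0.5742, -0.0954, 0.0682]
eef_rot: [0.746, 0.666, 0.0, -0.0]
force: [-3.0, 0.9, 7.1]
finger_gap: 0.0003
finger_force: 3.5
```

>>> jog_arm --commands "-0.3 0 0 0 0 0;-0.3 0 0 0 0 0;-0.3 0 0 0 0 0;-0.2 0 0 0 0 0;0 0 0 0 0 0"

```text
time: 9.4
tcp_pos: [0.5741, -0.1052, 0.0684]
eef_rot: [0.747, 0.664, 0.009, -0.006]
force: [3.9, 28.3, 8.4]
finger_gap: 0.0008
finger_force: 18.9
```

The push force rose to 28 N at y=-0.105, which should be the end stop. I'll relax most of the push, keep light contact with the wall, then check the picture.

>>> jog_arm --commands "0.2 0 0 0 0 0;0.1 0 0 0 0 0;0 0 0 0 0 0"

```text
time: 9.78
tcp_pos: [0.5741, -0.1051, 0.0683]
eef_rot: [0.746, 0.666, 0.004, -0.003]
force: [1.8, 14.3, 7.8]
finger_gap: 0.0003
finger_force: 10.0
```

```bash
python3 - <<'E'
from h import *
from plant import r,viewer
a=viewer.get_image('scene')['frame'];b=viewer.get_image('side')['frame']
for f in(a,b):print([(s,c) for s,c,m in green(f)])
z=lambda f:cv2.resize(f,(400,400),interpolation=2)
cv2.imwrite('pics/p3.png',np.hstack([z(a[165:265,240:340]),z(b[170:270,300:400])])[:,:,::-1])
E
```

```text
[([293, 231, 10, 11, 56], [297.1, 236.0])]
[([351, 234, 9, 12, 64], [354.7, 238.7])]
```

View pics/p3.png

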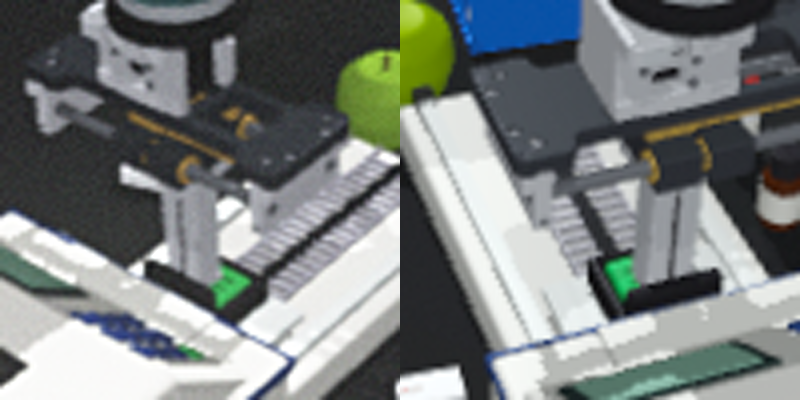

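The wall is close to the mouth and the plate is inside, so the carriage is at its end stop. Letting go and rising.

>>> jog_arm --commands "0.2 0 0 0 0 0;0 0 -0.15 0 0 0;0 0 -0.2 0 0 0;0 0 -0.3 0 0 0;0 0 -0.5 0 0 0;0 0 -1 0 0 0;0 0 -1 0 0 0;0 0 -1 0 0 0;0 0 0 0 0 0"

```text
time: 11.0
tcp_pos: [0.5744, -0.1083, 0.152]
eef_rot: [0.745, 0.667, 0.001, 0.002]
force: [-0.3, 0.5, -0.7]
finger_gap: 0.0004
finger_force: 0.0
```

```bash
python3 - <<'E'
from h import *
from plant import r,viewer
a=viewer.get_image('scene');b=viewer.get_image('side')
for f in(a,b):print([(s,c,cast(f,[c],.073).round(4)) for s,c,m in green(f['frame'])])
z=lambda f:cv2.resize(f['frame'],None,fx=.625,fy=.625,interpolation=cv2.INTER_AREA)
w=lambda f,x,y:cv2.resize(f['frame'][y:y+75,x:x+100],(400,300),interpolation=2)
cv2.imwrite('pics/p4.png',np.vstack([np.hstack([z(a),z(b)]),np.hstack([w(a,240,190),w(b,300,195)])])[:,:,::-1])
print(r.get_obs()['force'],r.get_obs()['tcp_pos'])
E
```

```text
[([284, 228, 19, 13, 124], [293.9, 233.3], array([[ 0.5795, -0.0921,  0.073 ]]))]
[([351, 230, 22, 16, 204], [360.6, 236.3], array([[ 0.574 , -0.0871,  0.073 ]]))]
[-0.5639872   0.04914726 -0.72555267] [ 0.57288063 -0.10757664  0.1499908 ]
```

View pics/p4.png

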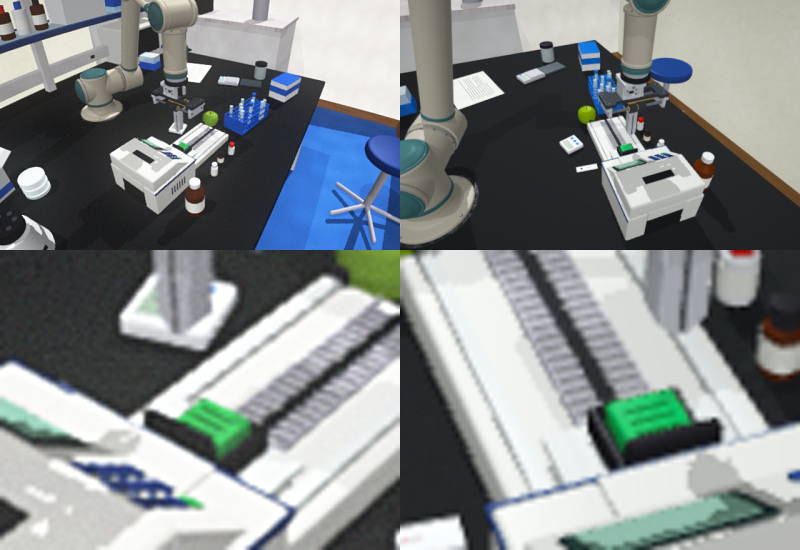

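The button is back up in both views (crops at (215,425) and (645,425)), the bystanders have not moved and the arm is clear. Handing in.

```bash
python3 -c "
from plant import job
print(job.sign_off())"
```

```text
the job is handed in; nothing more can be done
None
```

I pushed the carriage about 93 mm into the reader to its end stop with the button held down, then let go. In the final pictures the button is back up, the arm is clear and the other items look unmoved. The job is handed in; sign-off gave no verdict.

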